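# Gauge a seam gap before tacking

### The arm

A 6-joint arm with a two-finger parallel gripper is mounted at the origin on the work surface. World frame = base frame: x ahead of the robot, y to its left, z up, the work surface at z = 0. Lengths are in m, angles in rad, forces in N, time in s.
With the tool pointing down it reaches from about 0.35 to 0.85 m from the base axis. Payload 8.1 kg.
Tool frame: the origin (TCP) lies between the finger pads; the fingertips stand 11 mm ahead of it and the grasp point (between the pads) lies 8 mm behind it; z points along the fingers, y is the line along which they close (so a half turn about z gives the same grasp; the last joint's range is limited). The gripper opens to 85 mm and grips with 20 to 120 N. Pads are 22 mm wide; open, the fingers measure 114 mm over their backs; the gripper's body (76 mm by 85 mm) begins 54 mm behind the grasp point. The pads swing forward as they close: fully open they stand 13 mm farther back than shut.
Start: joints at [-1.281, 0.13, 1.488, -0, 1.523, -0.085], TCP at [0.22, -0.558, 0.242] pointing down, gripper open.
Joint ranges: [-2.96, 2.96], [-0.89, 2.26], [0.02, 2.5], [-1.34, 4.48], [0, 2.73], [-2.66, 2.66]. Speed limits (rad/s): [2.39, 2.39, 2.79, 3.14, 3.14, 3.14].

### API

Orientations are given as a unit quaternion [x, y, z, w].
In Python, from rig import r gives the robot as it stands.
- The arm moves only by the tool arm_command, never from a script. Its argument "increments" is a list of rows, each a list of 7 numbers: the shift along the tool's x, y, z in units of 30 mm (1.0 is 30 mm), then the turn, a rotation vector about the tool's x, y, z in units of 6 degrees (1.0 is 6 degrees), then the gripper's target within -1 to 1 (fully open at 1, half-way at 0, shut at -1). A call has 1 to 8 rows; each row is the pose to reach, as a shift and turn from the pose commanded when the call began, along the tool's axes at that moment; what a row does not reach only later rows make up. A row lasts 1/12 s, in which the tool goes at most 41.7 mm and 7.16 degrees, less where a joint would pass 70% of its speed; a pose out of reach is approached as far as the arm can. A call with a gripper value outside its range is refused whole. The fingers move at their own pace and stop on an object; "squeeze" is the grip in N (left out, the last holds). Time passes only in rows, so rows that repeat a pose let the fingers close. It gives the time, the measured TCP pose, the force, the opening and the grip force at its end, in the units of the state.
- r.read_state(): the state, without advancing time (a new reading comes with each control period).
- r.capture(name): name is "scene" or "top"; returns a dict with "pixels" (400x640x3 uint8, blue, green, red), "depth" (400x640 float32, m along the optical axis (not along the pixel's ray), 0 where there is no reading), "camera_matrix" (3x3 intrinsics, pixels), "cam_to_world" (4x4, takes a point from camera to world coordinates). Camera axes: x right, y up, looking along -z (the intrinsics and any distortion apply to the point x, -y, -z); pixel columns grow to the right and rows downward; lengths in m; the calibration is good to about 2 mm. A picture is of the moment at which its call begins.
- r.finish_job(): hands the job in; it is judged then, once.
The state is a dict: "clock": time; "joint_pos": joint angles; "joint_vel": joint speeds; "joint_torque": joint torques, N m; "position": TCP position; "orientation": TCP orientation; "force": force on the tool from outside, world axes, zero at the start; "ft_torque": the same for the moment, N m; "opening": finger opening in m; "grasp_force": force on a finger pad.
Only numpy, scipy, OpenCV 4.12 (cv2) and the standard library are available. Lean on these libraries where they do the work, as an engineer would, in place of code of your own. Each camera call takes 0.05 s, during which the arm holds its last target. There are 200 camera calls.

### The job

Get this seam ready for tacking: lay the copper bar flat along the white stripe on top of the fixture's loose upper plate and let go of it, so that its weight presses on the plate. Then take the taper gauge by its green handle and slide the blade straight in between the two plates, at their middle, until it drags snugly, with the upper plate's front edge over the red band on the blade; do not ram it in well past the band. Finish while still gripping the handle, holding the gauge still at that depth and touching neither bar nor plate, with the bar still lying on its stripe and the other things on the bench left alone.

Things in the scene. Friction and masses are not known exactly. Their poses are not given: they have to be found in the camera images.
- fixture: Fixed blue base 135 x 210 x 34 mm under an aluminium lower plate, top 40 mm above the bench. Origin on the bench below the middle of the mouth (upper plate's front edge); x is the way the blade goes in, z up. Lower plate: x -40 (bare ledge before the mouth) to +95, y +-95 mm. Two guide pins with brass nuts at x 66, y +-85 mm, 79 mm above the bench.
- mouth (a point): Middle of the mouth, on the top of the lower plate (40 mm above the bench) right below the upper plate's front edge; axes as the fixture's.
- press_plate: The loose upper plate of the fixture, dark steel, 85 (x) x 190 (y) x 6 mm, 0.2 kg. It can only move straight up on its pins (15 mm) and sinks back by its weight; at rest its underside is 5 mm above the lower plate. Origin: middle of its front lower edge; axes as the fixture's.
- stripe (a point): Centre of the white stripe (30 x 150 mm, long way along the fixture's y) on top of the upper plate, 28 mm in from the front edge, 51 mm above the bench.
- bar: Copper bar 140 (x) x 16 (y) x 20 mm (z), about 0.36 kg, lying on the bench to the left or right. Origin: centre of its underside; x along the bar.
- gauge: Taper gauge on the bench, left or right, 0.14 kg. Origin: centre of the underside of its green handle (80 x 24 x 30 mm tall, long in x). From x = 40 mm a brass blade 22 mm wide runs 130 mm along +x to the tip. Blade underside flat, level with the handle's; top slopes from 2 mm thick at the tip to 8.5 mm at the handle: it first touches the upper plate about 60 mm in, then lifts it and drags.
- gauge_tip (a point): Tip of the blade, middle of its lower edge, 170 mm ahead of the gauge's origin; axes as the gauge's.
- gauge_band (a point): Centre of the red band on top of the blade, 75 mm back from the tip (95 mm ahead of the gauge's origin); the band is 16 mm long, covering 67 to 83 mm from the tip.
- hammer: Bystander, loose: claw hammer with wooden handle, about 300 mm, on the right of the bench. Leave it alone.
- wire_brush: Bystander, loose: hand brush, on the left of the bench. Leave it alone.
- magnet: Bystander, loose: red and grey welding magnet block 60 x 60 x 18 mm, beyond the left of the fixture. Leave it alone.
- spray_can: Bystander, loose: white can, 60 mm diameter, 120 mm tall, far left. Leave it alone.
- cup: Bystander, loose: steel cup, 72 mm diameter, 85 mm tall, beyond the right of the fixture. Leave it alone.
Not all that is in view belongs to the job. Of the things like the gauge, leave any that is pink; of the rest the smaller one is meant. What is shaped like the bar but blue is not meant.

How it is judged:
On the way, in this order (a step that is already met when the one before it is completed fails the run):
1. the copper bar lies released, flat along the white stripe, before the blade goes in (contact force between bar and press_plate above 1 N and angle between the x axis of bar and the y axis of fixture, either way round below 0.15 rad and angle between bar's own x axis and vertical between 1.5 and 1.64 rad and x of bar in the frame of stripe between -0.013 and 0.013 m and y of bar in the frame of stripe between -0.022 and 0.022 m and contact force between bar and the arm below 0.1 N and (x of gauge_tip in the frame of mouth below 0 m or height (world z) of gauge below 0.025 m)), for 0.2 s.
2. the blade has gone in under the upper plate, the gripper holding its handle (x of gauge_tip in the frame of mouth above 0.03 m and z of gauge_tip in the frame of mouth below 0.006 m and y of gauge_tip in the frame of mouth between -0.03 and 0.03 m and height (world z) of gauge above 0.025 m and contact force between gauge and the fingers above 1 N), for 0.1 s.
At the end, for the whole second after the job is handed in: Gripper holds the gauge still (over 2 N); tip 65 to 85 mm in, within 30 mm of the middle and 8 deg of straight; upper plate bears on the blade (over 1.5 N); bar free and flat on the plate within 13 mm across, 22 mm along, 8.5 deg of the stripe; arm touches neither bar nor plate (x of gauge_tip in the frame of mouth between 0.065 and 0.085 m and y of gauge_tip in the frame of mouth between -0.03 and 0.03 m and z of gauge_tip in the frame of mouth between -0.003 and 0.005 m and angle between the x axis of gauge and the x axis of fixture, either way round below 0.14 rad and contact force between gauge and press_plate above 1.5 N and contact force between gauge and the fingers above 2 N and height (world z) of gauge above 0.03 m and linear speed of gauge below 0.01 m/s and contact force between bar and the arm below 0.1 N and contact force between the arm and press_plate below 0.2 N and contact force between bar and press_plate above 1 N and angle between the x axis of bar and the y axis of fixture, either way round below 0.15 rad and angle between bar's own x axis and vertical between 1.5 and 1.64 rad and x of bar in the frame of stripe between -0.013 and 0.013 m and y of bar in the frame of stripe between -0.022 and 0.022 m); the arm keeps its last pose, push and grip.
It fails at once if the blade is rammed in far past the band (tip over 100 mm in) (x of gauge_tip in the frame of mouth above 0.1 m and contact force between gauge and press_plate above 0.5 N).
It fails at once if a bystander is shifted by more than 30 mm (distance of any of hammer, wire_brush, magnet, spray_can, cup from where it was at the start of the episode above 0.03 m).
It also fails if it takes over 64 s, if anything falls off the work surface, if the arm or the gripper's body presses on something with over 40 N, if the wrist force passes 120 N, or if a joint passes its speed limit or range.

## Working session

There is one attempt and no reset: what is moved stays moved. The work goes in short steps, Python scripts to look and compute and a tool call to move; the robot and the scene stay as the last step left them, time stands still between calls to the robot, and variables do not carry over. Pictures are saved under pics/ and viewed, at most 10 in all, crops included, and the job is handed in when it is done.

Besides the shell and the picture viewer there is one more tool, called as name(argument=value, ...), one argument or row to a line, values as JSON. arm_command: Moves the arm, as the interface text tells. Its arguments: {"type":"object","properties":{"increments":{"type":"array","items":{"type":"array","items":{"type":"number"}}},"squeeze":{"type":"number"}},"required":["increments"]}

```bash
ls; mkdir -p pics
cat > h.py <<'E'
import numpy as np, cv2
from rig import r
from scipy.spatial.transform import Rotation as R
def snap(cam,name):
    c=r.capture(cam); np.savez('/tmp/'+name+'.npz',**c); cv2.imwrite('pics/'+name+'.png',c['pixels']); return c
def load(name): return dict(np.load('/tmp/'+name+'.npz'))
def w(c,u,v,z=None):
    "pixel to world, by depth, or on plane z"
    K=c['camera_matrix'];T=c['cam_to_world']
    d=np.array([(u-K[0,2])/K[0,0],-(v-K[1,2])/K[1,1],-1.])
    if z is None:
        dd=c['depth'][int(v)-1:int(v)+2,int(u)-1:int(u)+2]; return T[:3,:3]@(d*np.median(dd))+T[:3,3]
    g=T[:3,:3]@d; return T[:3,3]+g*(z-T[2,3])/g[2]
def inc(p,yaw=None,p0=None,q0=None):
    "increments to world TCP p, tool down with tool y axis at angle yaw (mod pi)"
    s=r.read_state(); p0=s['position'] if p0 is None else p0; R0=R.from_quat(s['orientation'] if q0 is None else q0)
    sh=R0.inv().apply(np.array(p)-p0)/.03
    if yaw is None: return sh.round(3)
    best=None
    for k in (0,1,-1):
        a=yaw+k*np.pi; y=np.array([np.cos(a),np.sin(a),0]); z=np.array([0,0,-1.]); x=np.cross(y,z)
        v=(R0.inv()*R.from_matrix(np.c_[x,y,z])).as_rotvec()
        if best is None or np.linalg.norm(v)<np.linalg.norm(best): best=v
    return sh.round(3),(np.degrees(best)/6).round(3)
E
python3 - <<'E'
from h import *
s=r.read_state(); print(s)
for n in('scene','top'):
    c=snap(n,n+'0'); print(c['camera_matrix'].round(1).tolist(),c['cam_to_world'].round(3).tolist())
E
```

```text
pics
{'clock': 0.0, 'joint_pos': array([-1.28139754e+00,  1.31164476e-01,  1.48928038e+00, -4.96794900e-06,
        1.52298632e+00, -8.54121477e-02]), 'joint_vel': array([-0.00022191, -0.00100317, -0.00019033,  0.00088015,  0.00108632,
       -0.00054278]), 'joint_torque': array([ 1.77771162e-04, -5.69390130e+01, -5.00552917e+01,  3.70682301e-04,
        1.50820351e-02, -1.56540057e-05]), 'position': array([ 0.21951994, -0.55783617,  0.24124182]), 'orientation': array([ 9.82490492e-01,  1.86310462e-01, -9.60640869e-05, -9.14230605e-04]), 'force': array([ 0.24869118, -1.63793042, -1.29272975]), 'ft_torque': array([0.01340882, 0.0110345 , 0.01477221]), 'grasp_force': 0.0, 'opening': 0.0855203365723132}
[[493.4, 0.0, 317.7], [0.0, 493.4, 202.9], [0.0, 0.0, 1.0]] [[-0.888, -0.302, 0.348, 1.094], [0.46, -0.615, 0.64, 1.055], [0.02, 0.728, 0.685, 1.184], [0.0, 0.0, 0.0, 1.0]]
[[364.2, 0.0, 314.3], [0.0, 364.2, 207.9], [0.0, 0.0, 1.0]] [[0.014, 0.987, -0.158, 0.283], [-1.0, 0.012, -0.013, 0.001], [-0.011, 0.158, 0.987, 1.59], [0.0, 0.0, 0.0, 1.0]]
```

View pics/top0.png

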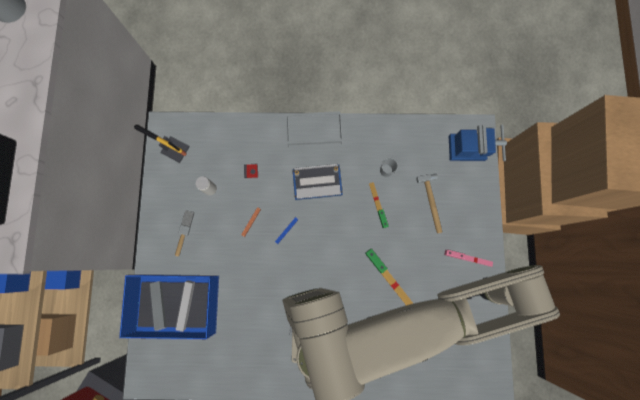

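View pics/scene0.png

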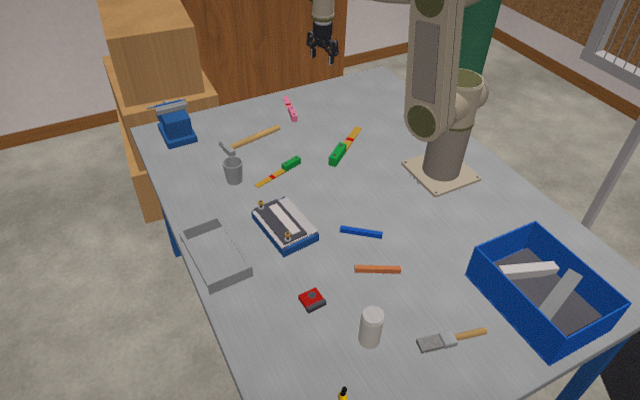

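The top view shows the fixture at about (317,182), the copper bar at (251,222), and the smaller green-handled gauge at (378,205) with its tip up-left. The blue bar (286,231), the large gauge (388,276) and the pink one (468,258) are not meant. I'll enlarge both views to read edges.

Run:
```python
from h import *
c=load('top0'); i=c['pixels'][155:245,230:400]; a=cv2.resize(i,None,fx=4.5,fy=4.5,interpolation=cv2.INTER_CUBIC); cv2.imwrite('pics/c1.png',a)
c=load('scene0'); i=c['pixels'][145:285,245:415]; a=cv2.resize(i,None,fx=4.2,fy=4.2,interpolation=cv2.INTER_CUBIC); cv2.imwrite('pics/c2.png',a)
```

```text
(no output)
```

View pics/c1.png

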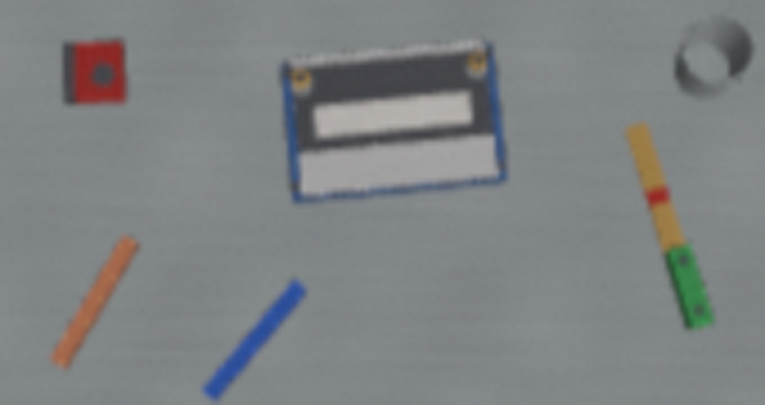

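View pics/c2.png

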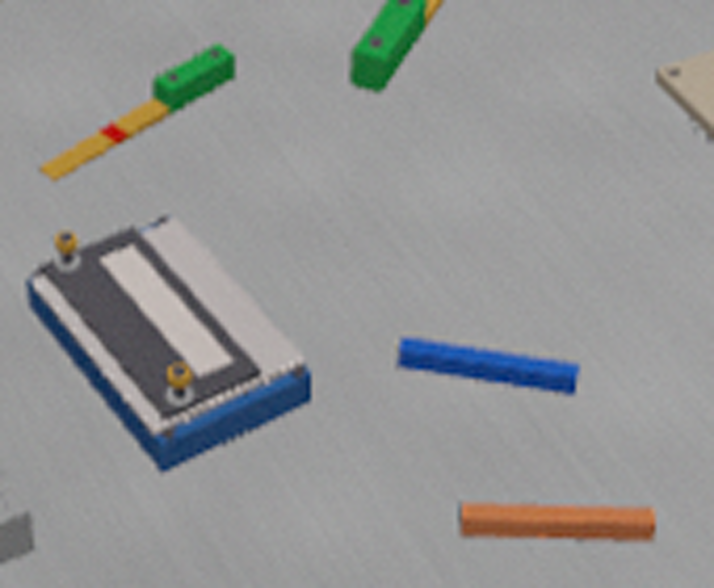

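The enlarged crops show these points:
- **Top crop:** stripe corners (314,107), (470,93), (474,124), (317,139). Plate front edge (297,154)–(494,136). Bar ends (130,243) and (61,361). Gauge tip (636,128), handle end (702,325).
- **Scene crop:** stripe (100,258), (135,245), (238,359), (200,374).

I'll combine these with colour-masked depth points.

```bash
cat > m.py <<'E'
from h import *
def cloud(c,mask):
    v,u=np.nonzero(mask&(c['depth']>0)); K=c['camera_matrix'];T=c['cam_to_world'];d=c['depth'][v,u]
    P=np.c_[(u-K[0,2])/K[0,0]*d,-(v-K[1,2])/K[1,1]*d,-d]@T[:3,:3].T+T[:3,3]; return P
def hue(c,lo,hi,box):
    m=cv2.inRange(cv2.cvtColor(c['pixels'],cv2.COLOR_BGR2HSV),np.array(lo),np.array(hi))>0
    b=np.zeros_like(m); x0,y0,x1,y1=box; b[y0:y1,x0:x1]=1; return m&b
def fit(P,n):
    z=np.median(P[:,2]); zt=np.percentile(P[:,2],90); Q=P[P[:,2]>zt-.01]
    (cx,cy),(a,b),g=cv2.minAreaRect(Q[:,:2].astype(np.float32)); mu=Q[:,:2].mean(0); e=np.linalg.svd(Q[:,:2]-mu,full_matrices=0)[2][0]
    print(n,len(Q),'ztop %.3f'%zt,'rect c',round(cx,4),round(cy,4),'mean',mu.round(4),'size',round(a,3),round(b,3),'ang %.1f'%np.degrees(np.arctan2(e[1],e[0])))
E
python3 - <<'E'
from m import *
t=load('top0'); s=load('scene0')
fit(cloud(t,hue(t,(3,90,60),(15,255,255),(235,200,265,245))),'bar top')
fit(cloud(s,hue(s,(3,90,60),(15,255,255),(345,255,410,285))),'bar scene')
G=((50,90,40),(75,255,255))
fit(cloud(t,hue(t,*G,(370,200,395,235))),'handle top')
fit(cloud(s,hue(s,*G,(270,145,305,180))),'handle scene')
B=((0,100,60),(35,255,255))
fit(cloud(t,hue(t,*B,(365,175,385,215))),'blade top')
fit(cloud(s,hue(s,*B,(250,160,290,192))),'blade scene')
p=lambda c,x,y,f,o,z:w(c,(x+.5)/f-.5+o[0],(y+.5)/f-.5+o[1],z)[:2]
for n,c,f,o,Q in(('top',t,4.5,(230,155),[(314,107),(470,93),(474,124),(317,139)]),('scene',s,4.2,(245,145),[(100,258),(135,245),(238,359),(200,374)])):
    W=np.array([p(c,*q,f,o,.051) for q in Q]); print(n,'stripe',W.round(4).tolist(),W.mean(0).round(4))
    d=W[0]-W[1]+W[3]-W[2] if n=='top' else W[3]-W[0]+W[2]-W[1]; print('ang y axis %.1f'%np.degrees(np.arctan2(d[1],d[0])))
e=[p(t,*q,4.5,(230,155),.051) for q in((297,154),(494,136))]; print('front',e)
e=[p(s,*q,4.2,(245,145),.051) for q in((135,228),(259,374))]; print('front s',e)
print('depth z stripe',w(t,317,181),w(s,285,219))
E
```

```text
bar top 104 ztop 0.024 rect c 0.4712 0.2977 mean [0.4718 0.297 ] size 0.016 0.133 ang 151.4
bar scene 219 ztop 0.024 rect c 0.471 0.2998 mean [0.4721 0.301 ] size 0.023 0.137 ang 151.3
handle top 81 ztop 0.035 rect c 0.4918 -0.2751 mean [ 0.4917 -0.2753] size 0.075 0.023 ang -163.2
handle scene 89 ztop 0.033 rect c 0.4925 -0.2709 mean [ 0.4934 -0.2712] size 0.08 0.027 ang 15.8
blade top 107 ztop 0.012 rect c 0.59 -0.2475 mean [ 0.5882 -0.248 ] size 0.126 0.021 ang -164.9
blade scene 136 ztop 0.011 rect c 0.5893 -0.2455 mean [ 0.5879 -0.2462] size 0.132 0.027 ang 16.2
top stripe [[0.658, 0.0873], [0.6735, -0.063], [0.6429, -0.067], [0.6265, 0.0838]] [0.6502 0.0103]
ang y axis 96.1
scene stripe [[0.6727, -0.0627], [0.6418, -0.0642], [0.6232, 0.0846], [0.6555, 0.0859]] [0.6483 0.0109]
ang y axis 96.9
front [array([0.61151467, 0.10266805]), array([ 0.63129737, -0.08622545])]
front s [array([ 0.63374734, -0.08245686]), array([0.61594323, 0.10541313])]
depth z stripe [0.64722531 0.01072385 0.050908  ] [0.64921831 0.01788995 0.05222508]
```

```bash
cat >> h.py <<'E'
def go(*wps):
    "wps: (x,y,z,yaw_deg of tool y); prints increments from the present pose"
    s=r.read_state(); R0=R.from_quat(s['orientation']); y=R0.as_matrix()[:,1]; yaw=np.degrees(np.arctan2(y[1],y[0]))
    print('now',s['position'].round(4),'yaw %.1f'%yaw,'F',s['force'].round(1),'open %.3f'%s['opening'],'grip %.0f'%s['grasp_force'],'t %.1f'%s['clock'])
    for x,y_,z,a in wps:
        c,n=np.cos(np.radians(a)),np.sin(np.radians(a)); Y=np.array([c,n,0]);Z=np.array([0,0,-1.])
        v=(R0.inv()*R.from_matrix(np.c_[np.cross(Y,Z),Y,Z])).as_rotvec()
        print((R0.inv().apply(np.array([x,y_,z])-s['position'])/.03).round(2),(np.degrees(v)/6).round(2))
E
python3 -c "
from h import *
go((.40,-.33,.24,-20),(.5,-.05,.22,20),(.471,.2985,.2,61.4),(.471,.2985,.1,61.4))"
```

```text
now [ 0.2195 -0.5579  0.2413] yaw -68.5 F [ 0.6  0.4 -0.2] open 0.085 grip 0 t 0.1
[ 8.38 -4.87  0.05] [-0.01 -0.01 -8.09]
[ 14.9  -12.33   0.73] [-1.000e-02 -1.000e-02 -1.475e+01]
[ 18.25 -23.49   1.42] [-1.000e-02 -2.000e-02 -2.165e+01]
[ 18.25 -23.49   4.75] [-1.000e-02 -2.000e-02 -2.165e+01]
```

arm_command(
  increments=[
    [8.4,-4.9,0,0,0,-8.1,1],
    [8.4,-4.9,0,0,0,-8.1,1],
    [8.4,-4.9,0,0,0,-8.1,1],
    [8.4,-4.9,0,0,0,-8.1,1],
    [8.4,-4.9,0,0,0,-8.1,1],
    [8.4,-4.9,0,0,0,-8.1,1],
    [14.9,-12.3,0.7,0,0,-14.7,1],
    [14.9,-12.3,0.7,0,0,-14.7,1],
  ],
)

```text
clock: 0.77
position: [0.4064, -0.2831, 0.2367]
orientation: [0.771, 0.637, 0.0, -0.0]
force: [0.0, 0.0, -0.1]
opening: 0.0853
grasp_force: 0.0
```

```bash
python3 -c "
from h import *
go((.5,-.05,.22,20),(.471,.2985,.2,61.4),(.471,.2985,.1,61.4))"
```

```text
now [ 0.4064 -0.2831  0.2367] yaw -10.9 F [ 0.   0.  -0.1] open 0.085 grip 0 t 0.8
[8.22 1.6  0.56] [-0.   -0.   -5.15]
[19.44 -1.54  1.23] [ -0.    -0.   -12.05]
[19.44 -1.54  4.56] [ -0.    -0.   -12.05]
```

arm_command(
  increments=[
    [8.2,1.6,0.6,0,0,-5.1,1],
    [8.2,1.6,0.6,0,0,-5.1,1],
    [8.2,1.6,0.6,0,0,-5.1,1],
    [8.2,1.6,0.6,0,0,-5.1,1],
    [19.4,-1.5,1.2,0,0,-12,1],
    [19.4,-1.5,1.2,0,0,-12,1],
    [19.4,-1.5,1.2,0,0,-12,1],
    [19.4,-1.5,1.2,0,0,-12,1],
  ],
)

```text
clock: 1.43
position: [0.4706, 0.0372, 0.2153]
orientation: [0.371, 0.929, -0.0, -0.0]
force: [0.5, -0.4, 0.5]
opening: 0.0855
grasp_force: 0.0
```

```bash
python3 -c "
from h import *
go((.471,.2985,.2,61.4),(.471,.2985,.08,61.4))"
```

```text
now [0.4706 0.0372 0.2153] yaw 46.4 F [ 0.5 -0.4  0.5] open 0.086 grip 0 t 1.4
[5.99 6.32 0.51] [-0.  -0.  -2.5]
[5.99 6.32 4.51] [-0.  -0.  -2.5]
```

arm_command(
  increments=[
    [6,6.3,0.5,0,0,-2.5,1],
    [6,6.3,0.5,0,0,-2.5,1],
    [6,6.3,0.5,0,0,-2.5,1],
    [6,6.3,0.5,0,0,-2.5,1],
    [6,6.3,2.5,0,0,-2.5,1],
    [6,6.3,4.5,0,0,-2.5,1],
    [6,6.3,4.5,0,0,-2.5,1],
    [6,6.3,4.5,0,0,-2.5,1],
  ],
)

```text
clock: 2.1
position: [0.4714, 0.2977, 0.0781]
orientation: [0.249, 0.968, -0.0, -0.001]
force: [-0.3, -0.5, -0.3]
opening: 0.0854
grasp_force: 0.0
```

```bash
python3 -c "
from m import *
go((.471,.2985,.06,61.4),(.471,.2985,.014,61.4))"
```

```text
now [0.4714 0.2977 0.0781] yaw 61.1 F [-0.3 -0.5 -0.3] open 0.085 grip 0 t 2.1
[0.03 0.02 0.6 ] [-0.01 -0.01 -0.04]
[0.02 0.02 2.14] [-0.01 -0.01 -0.04]
```

arm_command(
  increments=[
    [0,0,1,0,0,0,1],
    [0,0,2.1,0,0,0,1],
    [0,0,2.1,0,0,0,0],
    [0,0,2.1,0,0,0,-1],
    [0,0,2.1,0,0,0,-1],
    [0,0,2.1,0,0,0,-1],
    [0,0,2.1,0,0,0,-1],
    [0,0,2.1,0,0,0,-1],
  ],
  squeeze=50,
)

```text
clock: 2.77
position: [0.4747, 0.297, 0.0205]
orientation: [0.25, 0.968, 0.002, 0.002]
force: [4.2, 1.7, 2.7]
opening: 0.0141
grasp_force: 48.9
```

```bash
python3 -c "
from m import *
go((.471,.2985,.12,61.4))"
```

```text
now [0.4747 0.297  0.0205] yaw 61.0 F [4.2 1.7 2.7] open 0.014 grip 49 t 2.8
[ 0.12 -0.   -3.32] [ 0.04  0.02 -0.06]
```

arm_command(
  increments=[
    [0,0,0,0,0,0,-1],
    [0,0,0,0,0,0,-1],
  ],
)

```text
clock: 2.93
position: [0.4747, 0.297, 0.0205]
orientation: [0.25, 0.968, 0.001, 0.002]
force: [-0.3, -0.5, 6.9]
opening: 0.0144
grasp_force: 49.5
```

```bash
python3 -c "
from m import *
go((.471,.2985,.12,61.4))
c=snap('scene','s1'); cv2.imwrite('pics/c3.png',cv2.resize(c['pixels'][180:300,320:440],None,fx=5,fy=5,interpolation=cv2.INTER_CUBIC))"
```

```text
now [0.4747 0.297  0.0205] yaw 61.1 F [-0.3 -0.5  6.9] open 0.014 grip 50 t 2.9
[ 0.12 -0.   -3.32] [ 0.03  0.02 -0.06]
```

View pics/c3.png

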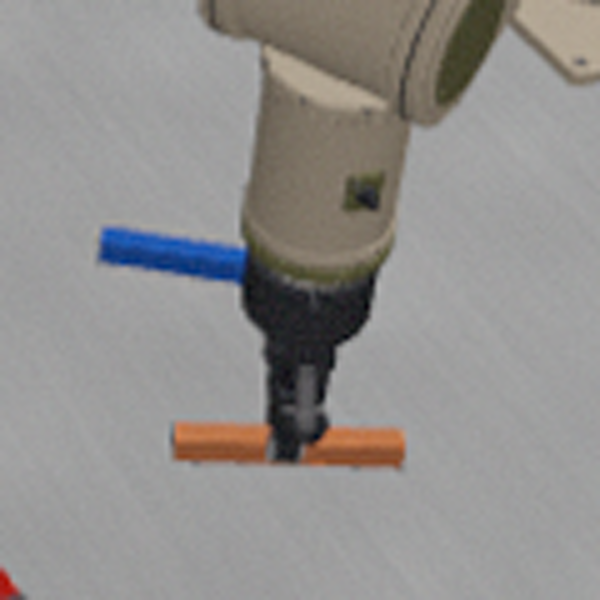

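The gripper holds the copper bar at its middle: bar from (172,440) to (405,447), fingers at about 287. Lift and carry it to the stripe.

arm_command(
  increments=[
    [0,0,-1,0,0,0,-1],
    [0,0,-2,0,0,0,-1],
    [0,0,-3.3,0,0,0,-1],
    [0,0,-4.5,0,0,0,-1],
    [0,0,-4.5,0,0,0,-1],
  ],
  squeeze=60,
)

```text
clock: 3.4
position: [0.4771, 0.2984, 0.1627]
orientation: [0.25, 0.968, 0.005, 0.005]
force: [1.5, 0.9, -1.9]
opening: 0.0141
grasp_force: 59.8
```

```bash
python3 -c "
from m import *
go((.649,.0108,.15,6.3))"
```

```text
now [0.4771 0.2984 0.1627] yaw 61.1 F [ 1.5  0.9 -1.9] open 0.014 grip 60 t 3.4
[-9.65 -5.62  0.43] [0.14 0.02 9.13]
```

arm_command(
  increments=[
    [-2.4,-1.4,0.2,0,0,1.5,-1],
    [-4.0,-2.4,0.2,0,0,3,-1],
    [-5.6,-3.4,0.3,0,0,4.5,-1],
    [-7.2,-4.4,0.4,0,0,6,-1],
    [-8.4,-5,0.4,0,0,7.5,-1],
    [-9.2,-5.4,0.4,0.1,0,8.5,-1],
    [-9.6,-5.6,0.4,0.1,0,9.1,-1],
    [-9.6,-5.6,0.4,0.1,0,9.1,-1],
  ],
)

```text
clock: 4.07
position: [0.6436, 0.0081, 0.1405]
orientation: [0.669, 0.743, -0.005, -0.001]
force: [0.9, 0.8, -4.2]
opening: 0.0143
grasp_force: 59.8
```

arm_command(
  increments=[
    [0,0,0,0,0,0,-1],
    [0,0,0,0,0,0,-1],
    [0,0,0,0,0,0,-1],
  ],
)

```text
clock: 4.32
position: [0.6427, 0.01, 0.1401]
orientation: [0.666, 0.746, -0.005, -0.002]
force: [-0.3, 1.2, -4.0]
opening: 0.0142
grasp_force: 60.1
```

```bash
python3 -c "
from m import *
go((.649,.0108,.1,6.3),(.649,.0108,.072,6.3))
c=snap('scene','s2'); cv2.imwrite('pics/c4.png',cv2.resize(c['pixels'][110:260,230:400],None,fx=4,fy=4,interpolation=cv2.INTER_CUBIC))"
```

```text
now [0.6427 0.01   0.1401] yaw 6.4 F [-0.3  1.2 -4. ] open 0.014 grip 60 t 4.3
[0.01 0.22 1.33] [-0.1   0.04  0.02]
[0.01 0.23 2.27] [-0.1   0.04  0.02]
```

View pics/c4.png

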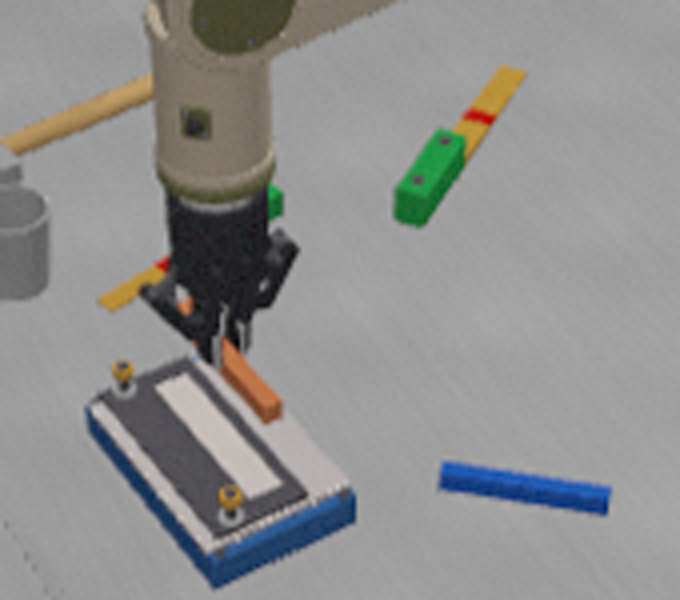

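The bar hangs parallel to the stripe, held at its middle; its near end is at (270,410) in the crop, above the ledge. Descend and check it before touching.

arm_command(
  increments=[
    [0,0.2,1,-0.1,0,0,-1],
    [0,0.2,1.8,-0.1,0,0,-1],
    [0,0.2,1.8,-0.1,0,0,-1],
    [0,0.2,1.8,-0.1,0,0,-1],
  ],
)

```text
clock: 4.7
position: [0.6464, 0.0121, 0.085]
orientation: [0.665, 0.747, -0.002, 0.0]
force: [1.2, 0.2, -3.7]
opening: 0.014
grasp_force: 60.0
```

```bash
python3 -c "
from m import *
go((.649,.0108,.072,6.3))
s=snap('scene','s3')
P=cloud(s,hue(s,(3,90,60),(15,255,255),(250,170,340,260))); fit(P,'bar')
f=np.array([np.cos(np.radians(96.3)),np.sin(np.radians(96.3))]); a=(P[:,:2]-[.649,.0108])@f
print('ends',np.percentile(a,[1,99]).round(4))
for lo,hi in((-.07,-.03),(.03,.07)):
    k=(a>lo)&(a<hi); print(k.sum(),'z range',np.percentile(P[k,2],[5,50,95]).round(4))
"
```

```text
now [0.6464 0.0121 0.085 ] yaw 6.6 F [ 1.2  0.2 -3.7] open 0.014 grip 60 t 4.7
[-0.05  0.08  0.43] [-0.03  0.03  0.05]
bar 119 ztop 0.088 rect c 0.6605 0.0193 mean [0.6455 0.0378] size 0.05 0.142 ang -80.6
ends [-0.2485  0.076 ]
8 z range [0.081  0.0835 0.0855]
67 z range [0.0706 0.0834 0.0872]
```

arm_command(
  increments=[
    [-0.15,0.08,0.3,0,0,0,-1],
    [-0.15,0.08,0.45,0,0,0,-1],
    [-0.15,0.08,0.5,0,0,0,-1],
    [-0.15,0.08,0.5,0,0,0,-1],
  ],
)

```text
clock: 5.08
position: [0.6518, 0.0062, 0.0718]
orientation: [0.666, 0.746, -0.001, 0.002]
force: [-0.4, 0.3, -4.4]
opening: 0.0142
grasp_force: 60.1
```

arm_command(
  increments=[
    [0,-0.08,0.05,0,0,0,-1],
    [0,-0.08,0.1,0,0,0,-1],
    [0,-0.08,0.1,0,0,0,-1],
  ],
)

```text
clock: 5.33
position: [0.6507, 0.006, 0.0715]
orientation: [0.666, 0.746, 0.0, 0.004]
force: [-2.0, 0.4, 8.0]
opening: 0.0143
grasp_force: 61.6
```

arm_command(
  increments=[
    [0,0,0,0,0,0,-0.5],
    [0,0,0,0,0,0,0],
    [0,0,0,0,0,0,0.2],
    [0,0,0,0,0,0,0.2],
    [0,0,-1,0,0,0,0.2],
    [0,0,-2.3,0,0,0,0.2],
    [0,0,-3.6,0,0,0,0.2],
    [0,0,-4,0,0,0,1],
  ],
)

```text
clock: 6.0
position: [0.652, 0.0064, 0.1963]
orientation: [0.666, 0.746, 0.002, 0.006]
force: [1.5, -0.2, 2.4]
opening: 0.062
grasp_force: 0.0
```

```bash
python3 -c "
from m import *
go((.492,-.273,.18,-74.2),(.492,-.273,.08,-74.2))"
```

```text
now [0.652  0.0064 0.1963] yaw 6.5 F [ 1.5 -0.2  2.4] open 0.062 grip 0 t 6.0
[-8.65 -6.35  0.53] [ 0.13 -0.02 13.44]
[-8.63 -6.39  3.86] [ 0.13 -0.02 13.44]
```

Move toward the gauge, then look at the bar and the gauge.

arm_command(
  increments=[
    [-8.6,-6.4,0.5,0.1,0,13.4,1],
    [-8.6,-6.4,0.5,0.1,0,13.4,1],
    [-8.6,-6.4,0.5,0.1,0,13.4,1],
    [-8.6,-6.4,0.5,0.1,0,13.4,1],
    [-8.6,-6.4,0.5,0.1,0,13.4,1],
    [-8.6,-6.4,0.5,0.1,0,13.4,1],
    [-8.6,-6.4,0.5,0.1,0,13.4,1],
    [-8.6,-6.4,0.5,0.1,0,13.4,1],
  ],
)

```text
clock: 6.67
position: [0.4854, -0.2741, 0.1745]
orientation: [0.943, 0.332, -0.003, 0.0]
force: [0.0, 0.1, -0.2]
opening: 0.0854
grasp_force: 0.0
```

```bash
python3 -c "
from m import *
go((.492,-.273,.18,-74.2),(.492,-.273,.08,-74.2))
f=np.radians(96.3)
for n in('scene','top'):
    s=snap(n,n+'4'); P=cloud(s,hue(s,(3,90,60),(15,255,255),(250,170,340,250) if n=='scene' else (295,165,345,200)))
    P=P[(abs(P[:,2]-.066)<.015)&(abs(P[:,0]-.649)<.06)]; fit(P,n); P=P[P[:,2]>.066]; d=P[:,:2]-[.649,.0106]; print('along',np.percentile(d@[np.cos(f),np.sin(f)],[1,99]).round(4),'across',np.percentile(d@[np.sin(f),-np.cos(f)],[3,97]).round(4))
s=load('scene4'); cv2.imwrite('pics/c5.png',cv2.resize(s['pixels'][130:260,240:400],None,fx=4.5,fy=4.5,interpolation=cv2.INTER_CUBIC))
"
```

```text
now [ 0.4854 -0.2741  0.1745] yaw -51.2 F [ 0.   0.1 -0.2] open 0.085 grip 0 t 6.7
[ 0.19  0.11 -0.18] [0.   0.05 3.83]
[0.21 0.11 3.15] [0.   0.05 3.83]
scene 183 ztop 0.074 rect c 0.6497 0.0107 mean [0.6499 0.0139] size 0.02 0.14 ang 96.6
along [-0.0683  0.0693] across [-0.0078  0.0092]
top 95 ztop 0.074 rect c 0.6489 0.0084 mean [0.6488 0.009 ] size 0.013 0.134 ang 96.7
along [-0.0689  0.0647] across [-0.0066  0.006 ]
```

View pics/c5.png

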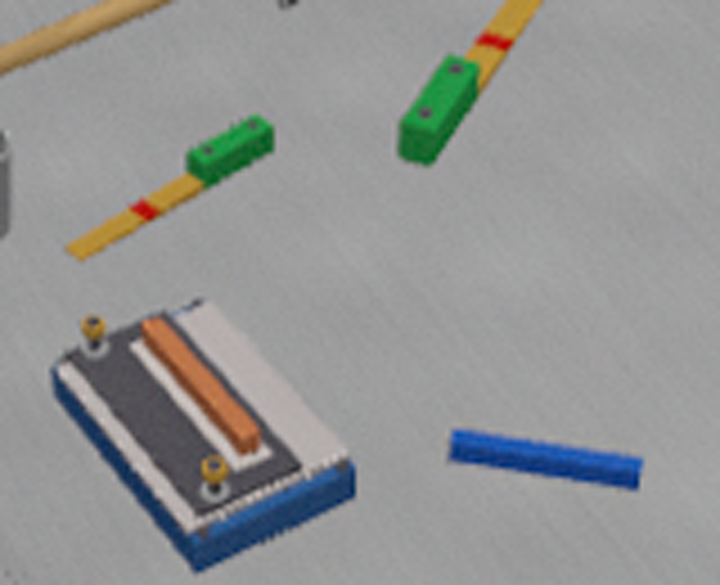

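The bar lies on the stripe within a millimetre or two and 0.4° of its line: (150,325) to (250,440) in the crop. Down to the gauge handle.

arm_command(
  increments=[
    [0.2,0.1,1,0,0,1.2,1],
    [0.2,0.1,2,0,0,2.4,1],
    [0.2,0.1,2.8,0,0,3.6,1],
    [0.2,0.1,3.2,0,0,3.8,1],
    [0.2,0.1,3.2,0,0,3.8,1],
    [0.2,0.1,3.2,0,0,3.8,1],
  ],
)

```text
clock: 7.27
position: [0.4936, -0.2697, 0.0786]
orientation: [0.989, 0.145, -0.003, 0.0]
force: [1.3, 0.1, 1.1]
opening: 0.0851
grasp_force: 0.0
```

```bash
python3 -c "
from m import *
go((.492,-.273,.02,-74.2))"
```

```text
now [ 0.4936 -0.2697  0.0786] yaw -73.3 F [1.3 0.1 1.1] open 0.085 grip 0 t 7.3
[-0.07  0.09  1.95] [-0.    0.05  0.14]
```

arm_command(
  increments=[
    [-0.05,0.1,1,0,0,0.15,1],
    [-0.05,0.1,1.9,0,0,0.15,1],
    [-0.05,0.1,1.9,0,0,0.15,1],
    [-0.05,0.1,1.9,0,0,0.15,0],
    [-0.05,0.1,1.9,0,0,0.15,-1],
    [-0.05,0.1,1.9,0,0,0.15,-1],
    [-0.05,0.1,1.9,0,0,0.15,-1],
    [-0.05,0.1,1.9,0,0,0.15,-1],
  ],
  squeeze=80,
)

```text
clock: 7.93
position: [0.4937, -0.2743, 0.0234]
orientation: [0.991, 0.135, -0.001, 0.002]
force: [1.1, -4.0, 2.7]
opening: 0.0257
grasp_force: 2.4
```

arm_command(
  increments=[
    [0,0,0,0,0,0,-1],
    [0,0,0,0,0,0,-1],
    [0,0,0,0,0,0,-1],
  ],
)

```text
clock: 8.18
position: [0.4939, -0.2744, 0.0236]
orientation: [0.991, 0.135, -0.001, 0.002]
force: [-0.8, 0.5, 7.3]
opening: 0.0221
grasp_force: 79.7
```

```bash
python3 -c "
from m import *
go((.492,-.273,.12,-74.2))"
```

```text
now [ 0.4939 -0.2744  0.0236] yaw -74.5 F [-0.8  0.5  7.3] open 0.022 grip 80 t 8.2
[-0.06 -0.05 -3.21] [ 0.03  0.03 -0.05]
```

arm_command(
  increments=[
    [0,0,-0.5,0,0,0,-1],
    [0,0,-1.5,0,0,0,-1],
    [0,0,-2.7,0,0,0,-1],
    [0,0,-3.5,0,0,0,-1],
    [0,0,-3.5,0,0,0,-1],
    [0,0,-3.5,0,0,0,-1],
  ],
)

```text
clock: 8.68
position: [0.4944, -0.2743, 0.1291]
orientation: [0.991, 0.135, -0.001, 0.002]
force: [-0.5, 1.0, -3.0]
opening: 0.022
grasp_force: 78.8
```

```bash
python3 -c "
from m import *
go((.41,-.0157,.125,-83.7))"
```

```text
now [ 0.4944 -0.2743  0.1291] yaw -74.5 F [-0.5  1.  -3. ] open 0.022 grip 79 t 8.7
[-0.41 -9.06  0.1 ] [0.04 0.01 1.53]
```

arm_command(
  increments=[
    [-0.4,-0.8,0,0,0,0.3,-1],
    [-0.4,-2,0,0,0,0.6,-1],
    [-0.4,-3.3,0,0,0,1,-1],
    [-0.4,-4.6,0,0,0,1.5,-1],
    [-0.4,-5.9,0.1,0,0,1.5,-1],
    [-0.4,-7.2,0.1,0,0,1.5,-1],
    [-0.4,-8.3,0.1,0,0,1.5,-1],
    [-0.4,-9.1,0.1,0,0,1.5,-1],
  ],
)

```text
clock: 9.35
position: [0.4061, -0.0109, 0.1214]
orientation: [0.998, 0.057, -0.004, 0.0]
force: [-0.0, -0.2, -1.6]
opening: 0.0222
grasp_force: 78.9
```

arm_command(
  increments=[
    [0,0,0,0,0,0,-1],
    [0,0,0,0,0,0,-1],
    [0,0,0,0,0,0,-1],
  ],
)

```text
clock: 9.6
position: [0.408, -0.0136, 0.1225]
orientation: [0.998, 0.057, -0.003, 0.001]
force: [-0.1, 0.1, -1.5]
opening: 0.0222
grasp_force: 79.0
```

```bash
python3 -c "
from m import *
go((.4287,-.0137,.085,-83.7),(.4287,-.0137,.067,-83.7))
s=snap('scene','s5'); P=cloud(s,hue(s,(15,100,60),(35,255,255),(270,130,380,230)))
tip=r.read_state(); p=tip['position']; x=R.from_quat(tip['orientation']).as_matrix()[:,0]; d=P-p; a=d@x; k=(a>.04)&(a<.18)&(abs(P[:,2]-p[2])<.05)
y=R.from_quat(tip['orientation']).as_matrix()[:,1]
print('x',x.round(3),k.sum(),'extent',np.percentile(a[k],[1,99]).round(4),'lateral',np.median(d[k]@y).round(4))
A=np.polyfit(a[k],P[k,2]-p[2],1); print('top z-TCP at 0.04,0.17:',np.polyval(A,[.04,.17]).round(4),'expect',-.0236+.0085,-.0216); L=np.polyfit(a[k],d[k]@y,1); print('lat slope',L.round(3))
cv2.imwrite('pics/c6.png',cv2.resize(s['pixels'][110:260,260:400],None,fx=4,fy=4,interpolation=cv2.INTER_CUBIC))
"
```

```text
now [ 0.408  -0.0136  0.1225] yaw -83.5 F [-0.1  0.1 -1.5] open 0.022 grip 79 t 9.6
[0.69 0.08 1.25] [0.01 0.06 0.04]
[0.7  0.08 1.85] [0.01 0.06 0.04]
x [ 0.994  0.112 -0.006] 162 extent [0.0426 0.1651] lateral -0.0026
top z-TCP at 0.04,0.17: [-0.0164 -0.0219] expect -0.015099999999999999 -0.0216
lat slope [ 0.006 -0.003]
```

View pics/c6.png

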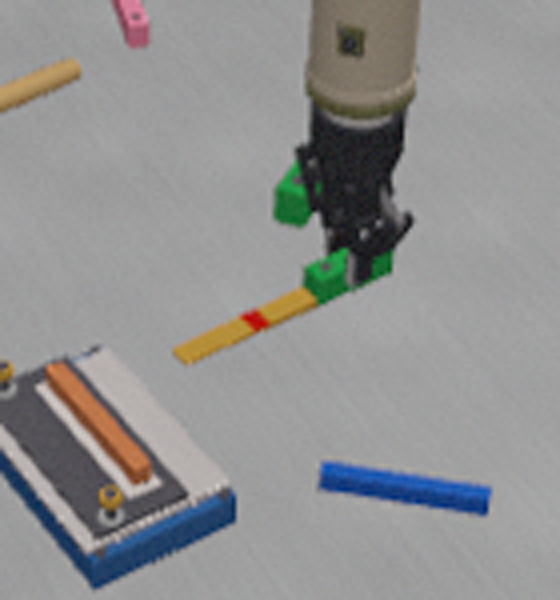

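The gauge hangs level and straight in the grip, tip at (180,355) in the crop and in front of the mouth. Lower to the ledge.

arm_command(
  increments=[
    [0.3,0.1,0.6,0,0.06,0,-1],
    [0.7,0.1,1.3,0,0.06,0,-1],
    [0.7,0.1,1.6,0,0.06,0,-1],
    [0.7,0.1,1.6,0,0.06,0,-1],
    [0.7,0.1,1.6,0,0.06,0,-1],
  ],
)

```text
clock: 10.07
position: [0.4285, -0.0147, 0.0747]
orientation: [0.998, 0.056, -0.001, 0.0]
force: [0.7, 0.3, -1.4]
opening: 0.0224
grasp_force: 79.0
```

```bash
python3 -c "
from m import *
go((.4287,-.0137,.065,-83.7))"
```

```text
now [ 0.4285 -0.0147  0.0747] yaw -83.6 F [ 0.7  0.3 -1.4] open 0.022 grip 79 t 10.1
[ 0.01 -0.03  0.32] [0.01 0.01 0.02]
```

arm_command(
  increments=[
    [0,0,0.2,0,0,0,-1],
    [0,0,0.33,0,0,0,-1],
    [0,0,0.33,0,0,0,-1],
    [0,0,0.33,0,0,0,-1],
  ],
)

```text
clock: 10.4
position: [0.4296, -0.0143, 0.0657]
orientation: [0.998, 0.056, 0.001, 0.001]
force: [-0.0, -0.4, -1.7]
opening: 0.0221
grasp_force: 79.0
```

arm_command(
  increments=[
    [0,0,0.04,0,0,0,-1],
    [0,0,0.04,0,0,0,-1],
    [0,0,0.04,0,0,0,-1],
  ],
)

```text
clock: 10.65
position: [0.4298, -0.0142, 0.0646]
orientation: [0.998, 0.057, 0.001, 0.001]
force: [-0.0, 0.1, -2.0]
opening: 0.022
grasp_force: 79.0
```

arm_command(
  increments=[
    [0,0,0.03,0,0,0,-1],
    [0,0,0.03,0,0,0,-1],
    [0,0,0.03,0,0,0,-1],
  ],
)

```text
clock: 10.9
position: [0.4297, -0.0142, 0.0634]
orientation: [0.998, 0.056, 0.001, 0.001]
force: [0.1, -0.5, -2.6]
opening: 0.022
grasp_force: 79.0
```

arm_command(
  increments=[
    [0,0,0.03,0,0,0,-1],
    [0,0,0.03,0,0,0,-1],
    [0,0,0.03,0,0,0,-1],
  ],
)

```text
clock: 11.15
position: [0.4298, -0.0142, 0.0626]
orientation: [0.998, 0.056, 0.001, 0.001]
force: [0.6, 0.6, -1.3]
opening: 0.022
grasp_force: 79.1
```

arm_command(
  increments=[
    [0,0,0.03,0,0,0,-1],
    [0,0,0.03,0,0,0,-1],
    [0,0,0.03,0,0,0,-1],
  ],
)

```text
clock: 11.4
position: [0.4299, -0.0142, 0.0618]
orientation: [0.998, 0.056, 0.001, 0.001]
force: [-0.6, 0.3, 0.2]
opening: 0.0222
grasp_force: 79.2
```

Run:
```python
from m import *
st=r.read_state(); print(st['force'].round(1),st['position'].round(4)); M=R.from_quat(st['orientation']).as_matrix(); p=st['position']; print('x',M[:,0].round(4))
s=snap('scene','s6'); P=cloud(s,hue(s,(15,100,60),(35,255,255),(260,130,380,230))); d=P-p; a=d@M[:,0]
k=(a>.04)&(a<.18)&(abs(P[:,2]-.045)<.02)&(abs(d@M[:,1])<.025)
A=np.polyfit(a[k],P[k,2],1); print(k.sum(),'extent',np.percentile(a[k],[1,99]).round(4),'top z at .04,.17',np.polyval(A,[.04,.17]).round(4))
# ledge near the tip
t=load('scene4'); v,u=np.mgrid[150:270,240:340]; m=np.zeros((400,640),bool); m[150:270,240:340]=1
Q=cloud(t,m); f=np.radians(6.3); e=np.c_[np.cos(f),np.sin(f)][0]; q=Q[:,:2]-[.621,.0075]; X=q@e; Y=q@[-e[1],e[0]]
for n,x0,x1 in(('ledge',-.035,-.008),('plate',.003,.012)):
    k=(X>x0)&(X<x1)&(abs(Y)<.08); print(n,k.sum(),np.median(Q[k,2]).round(4))
cv2.imwrite('pics/c7.png',cv2.resize(s['pixels'][165:235,255:355],None,fx=7,fy=7,interpolation=cv2.INTER_CUBIC))
```

```text
[-0.6  0.3  0.2] [ 0.4299 -0.0142  0.0618]
x [0.9936 0.1127 0.0019]
165 extent [0.0409 0.1669] top z at .04,.17 [0.046  0.0429]
ledge 272 0.0409
plate 76 0.0515
```

View pics/c7.png

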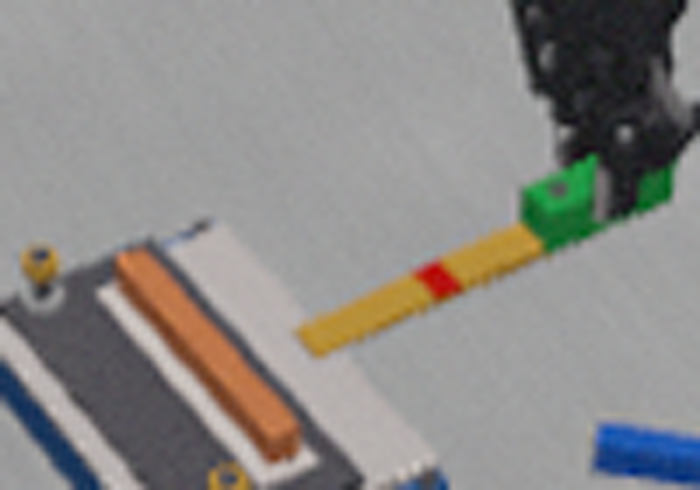

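The tip rests on the ledge at (315,340), a little nose-up. I'll level it, then push in.

arm_command(
  increments=[
    [0,0,-0.09,0,-0.15,0,-1],
    [0,0,-0.09,0,-0.15,0,-1],
    [0,0,-0.09,0,-0.15,0,-1],
  ],
)

```text
clock: 11.7
position: [0.4301, -0.0143, 0.0646]
orientation: [0.998, 0.056, -0.007, 0.001]
force: [0.2, 0.1, -0.9]
opening: 0.022
grasp_force: 79.2
```

```bash
cat > chk.py <<'E'
from m import *
import sys
st=r.read_state(); print(st['force'].round(1),st['ft_torque'].round(2),st['position'].round(4),'grip',round(st['grasp_force']),'t',st['clock']); M=R.from_quat(st['orientation']).as_matrix(); p=st['position']; print('x',M[:,0].round(4))
s=snap('scene',sys.argv[1]); P=cloud(s,hue(s,(15,100,60),(35,255,255),(250,130,380,230))); d=P-p; a=d@M[:,0]
k=(a>.04)&(a<.18)&(abs(P[:,2]-.045)<.02)&(abs(d@M[:,1])<.025)
A=np.polyfit(a[k],P[k,2],1); print(k.sum(),'extent',np.percentile(a[k],[1,99]).round(4),'top z at .04,.17',np.polyval(A,[.04,.17]).round(4))
f=np.radians(6.3); t=p+.1685*M[:,0]; q=t[:2]-[.621,.0075]; print('tip in mouth',(q@[np.cos(f),np.sin(f)]).round(4),(q@[-np.sin(f),np.cos(f)]).round(4))
E
python3 chk.py s7
```

```text
[ 0.2  0.1 -0.9] [-0.02 -0.25 -0.06] [ 0.4301 -0.0143  0.0646] grip 79 t 11.7
x [ 0.9935  0.1128 -0.014 ]
164 extent [0.0419 0.1651] top z at .04,.17 [0.0486 0.043 ]
tip in mouth -0.0236 -0.0002
```

arm_command(
  increments=[
    [0.3,0,0,0,0,0,-1],
    [0.6,0,-0.01,0,0,0,-1],
    [0.9,0,-0.01,0,0,0,-1],
    [1.2,0,-0.02,0,0,0,-1],
    [1.5,0,-0.02,0,0,0,-1],
    [1.8,0,-0.03,0,0,0,-1],
    [2.1,0,-0.03,0,0,0,-1],
    [2.1,0,-0.03,0,0,0,-1],
  ],
)

```text
clock: 12.42
position: [0.4939, -0.007, 0.0646]
orientation: [0.998, 0.056, -0.006, 0.001]
force: [1.6, -0.4, -0.5]
opening: 0.0222
grasp_force: 79.2
```

```bash
python3 chk.py s8
```

```text
[ 1.6 -0.4 -0.5] [-0.03 -0.25 -0.03] [ 0.4939 -0.007   0.0646] grip 79 t 12.4167
x [ 0.9935  0.1128 -0.0129]
112 extent [0.0408 0.1302] top z at .04,.17 [0.0481 0.0445]
tip in mouth 0.0406 0.0
```

The blade is in: 38 mm of it is hidden under the plate, and forces are low. Push on to the band.

arm_command(
  increments=[
    [0.2,0,0,0,0,0,-1],
    [0.4,0,-0.01,0,0,0,-1],
    [0.6,0,-0.01,0,0,0,-1],
    [0.8,0,-0.01,0,0,0,-1],
    [0.95,0,-0.01,0,0,0,-1],
    [1.1,0,-0.01,0,0,0,-1],
    [1.15,0,-0.01,0,0,0,-1],
    [1.15,0,-0.01,0,0,0,-1],
  ],
)

```text
clock: 13.13
position: [0.5257, -0.0032, 0.0636]
orientation: [0.998, 0.056, -0.009, 0.001]
force: [-7.2, -0.7, 2.5]
opening: 0.0226
grasp_force: 79.7
```

```bash
python3 chk.py s9
python3 - <<'E'
from m import *
s=load('s9'); P=cloud(s,hue(s,(3,90,60),(14,255,255),(240,170,340,250))); P=P[(abs(P[:,2]-.068)<.012)&(abs(P[:,0]-.649)<.06)]; fit(P,'bar')
cv2.imwrite('pics/c8.png',cv2.resize(s['pixels'][165:255,245:355],None,fx=6.5,fy=6.5,interpolation=cv2.INTER_CUBIC))
E
```

```text
[-7.2 -0.7  2.5] [-0.05  0.68 -0.04] [ 0.5257 -0.0032  0.0636] grip 80 t 13.1333
x [ 0.9935  0.1128 -0.0175]
77 extent [0.0421 0.084 ] top z at .04,.17 [0.0479 0.0439]
tip in mouth 0.0726 0.0003
bar 185 ztop 0.074 rect c 0.6493 0.0102 mean [0.6499 0.013 ] size 0.02 0.142 ang 96.6
```

View pics/c8.png

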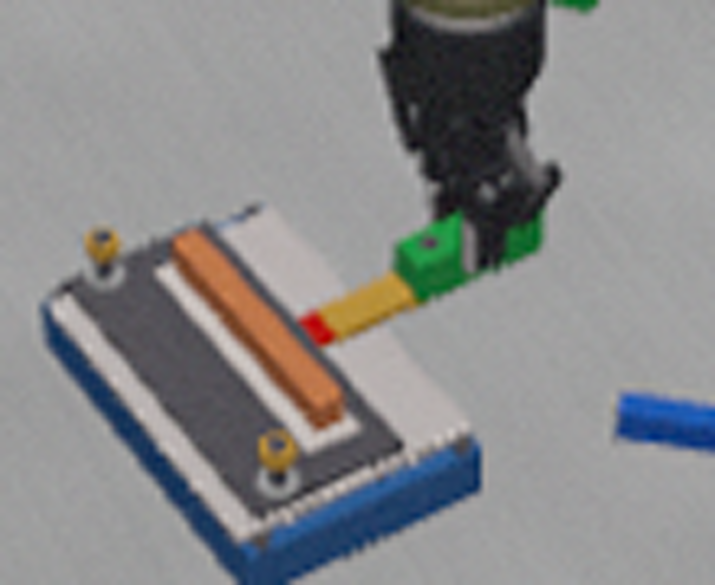

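The plate's front edge is over the red band, with the band still about 14 mm visible at (318,328). The drag is 7 N and the bar has not moved. Nudge 4 mm further to centre the band, then settle.

arm_command(
  increments=[
    [0.05,0,0,0,0,0,-1],
    [0.1,0,0,0,0,0,-1],
    [0.15,0,0,0,0,0,-1],
    [0.15,0,0,0,0,0,-1],
    [0.15,0,0,0,0,0,-1],
    [0.15,0,0,0,0,0,-1],
    [0.15,0,0,0,0,0,-1],
    [0.15,0,0,0,0,0,-1],
  ],
)

```text
clock: 13.85
position: [0.5298, -0.0028, 0.0636]
orientation: [0.998, 0.056, -0.009, 0.001]
force: [-9.1, -0.2, 4.4]
opening: 0.0219
grasp_force: 79.8
```

```bash
python3 chk.py s10
python3 - <<'E'
from m import *
s=load('s10'); P=cloud(s,hue(s,(3,90,60),(14,255,255),(240,170,340,250))); P=P[(abs(P[:,2]-.068)<.012)&(abs(P[:,0]-.649)<.06)]; fit(P,'bar')
st=r.read_state(); M=R.from_quat(st['orientation']).as_matrix()
H=cloud(s,hue(s,(50,90,40),(75,255,255),(280,160,345,230))); a=(H-st['position'])@M[:,0]; k=(abs(a)<.06); print('handle front a',np.percentile(a[k],[2,98]).round(4))
E
```

```text
[-9.1 -0.2  4.4] [-0.11  0.93 -0.01] [ 0.5298 -0.0028  0.0636] grip 80 t 13.85
x [ 0.9935  0.1127 -0.0178]
73 extent [0.0405 0.0835] top z at .04,.17 [0.0481 0.0462]
tip in mouth 0.0767 0.0003
bar 185 ztop 0.074 rect c 0.6509 0.0023 mean [0.65   0.0118] size 0.05 0.157 ang 97.0
handle front a [-0.0377  0.0384]
```

```bash
python3 -c "
from rig import r
print(r.finish_job())"
```

```text
the job is handed in; nothing more can be done
None
```

I handed the job in with the copper bar flat and free on the white stripe and the gauge still gripped. By the arm's measured position, the blade tip is about 76 mm in, so the plate's edge sits over the red band, and the drag is about 9 N. I don't know the verdict, because the hand-in returned no result.

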